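# Tip a portion of sugar blocks out of the tea counter's caddy

### The job

At the tea counter, serve one portion from the cream tipping caddy: turn the black latch knob beside it a quarter turn clockwise to release the caddy, then raise its red rear lip so that the caddy tips slowly, just far enough for the red flap to swing open and the two front sugar blocks to slide out into the purple tray in front of it, while the two reserve blocks stay inside. Lower the caddy gently back onto its stand and let go, leaving the latch open and the flap shut. Never let the caddy fall over or drop, never touch the blocks or the flap with the robot, and leave the tray and everything else on the counter where they are.

Things in the scene. Friction and masses are not known exactly. Their poses are not given: they have to be found in the camera images.
- stand: fixed dark steel stand, 45 mm high plinth (115 x 100 mm) that carries the caddy; origin on the counter under the plinth, 70 mm behind the caddy's tipping axis; x points in the pouring direction (away from the lip, towards the tray), y to the latch post, z up. It is bolted down during a run; its x points to the robot's left within 0.35 rad either way, so the latch post is on the robot's side
- caddy (a joint): tipping angle in rad: 0 resting on the stand, positive tipped forward about point caddy_pivot (axis along the stand's y). Cream box 140 long x 100 wide x 85 mm high, clear fixed roof, about 0.7 kg (varies by 30 %), plain hinge, light damping: gravity returns it to 0, it drops fast if released and falls over forward beyond about 1.1 rad. Cannot rise while the latch blade is over its side tab
- caddy_pivot (a point): on the tipping axis, at the middle of the caddy's front lower edge, 45 mm above the counter; x forward, z up through the caddy, turns with it. In this frame the caddy reaches from x = -140 to 0 mm, y = -50 to 50 mm, z = 0 to 85 mm; the front floor lies at z = 20 mm
- caddy_lip (a point): middle of the lower outer edge of the red lip at the caddy's rear: a 6 mm thick level plate, 80 mm wide, standing 40 mm out from the back wall, with free space of 105 mm between it and the counter. The point is at (-180, 0, 60) mm in the frame of caddy_pivot, turns with the caddy. Lifting it takes about 2 to 5 N
- flap (a joint): angle of the red front flap in rad, 0 shut, positive open; 88 wide x 52 mm, 10 g, hangs freely from the caddy's top front edge and swings open by itself as the caddy tips
- latch (a joint): angle of the cam latch knob in rad: starts locked at 0 to 0.25, end stop (open) at 1.571; turns clockwise seen from above. Light friction (0.05 Nm), stays where left. Its steel blade points at the caddy (the stand's -y) at 0 and holds the caddy's side tab down until about 1.05 rad
- latch_grip (a point): middle of the black knob's grip bar, on its vertical axis, 152 mm above the counter. The bar is 44 mm long, 14 mm thick and 40 mm high (its top 15 mm above this point); it lies along the stand's y at joint 0 and turns with the knob. 65 mm of free space to the caddy's wall, whose top is at 130 mm
- serve_a: brown sugar block 30 x 30 x 20 mm, 30 g, one of the two front blocks to be served, on a flat floor; origin in the middle of its underside. It starts to slide at a tipping angle between about 0.25 and 0.7 rad: how slippery the caddy's floor is varies from run to run and is not told
- serve_b: the other front block, same size, side by side with serve_a
- reserve_a: brown sugar block of the same size in the rear of the caddy, must stay in. The rear 70 mm of the floor falls 9 degrees (0.16 rad) to the back, so the reserve blocks start to slide only about 0.15 to 0.2 rad later than the front ones
- reserve_b: the other reserve block
- tray: purple open tray 150 (x) x 180 (y) x 33 mm high, 5 mm walls, 0.45 kg, loose on the counter in front of the caddy's mouth; origin under its centre
- mug: blue mug, 80 mm wide, 90 mm high, beside the stand on the side away from the latch; bystander
- tin: green tea can, 76 mm wide, 100 mm high, beyond the tray's far end as seen from the caddy; bystander
- tumbler_a: bright steel tumbler, 76 mm wide, 110 mm high; bystander
- tumbler_b: dark steel tumbler, same size; bystander
- bowl: white bowl, 120 mm wide, 50 mm high; bystander
- syrup: amber bottle, 68 mm wide, 200 mm high; bystander
- spoon: spoon with a wooden handle lying on the counter, 180 mm long; bystander
Not all that is in view belongs to the job. Several things have the shape of the tray; the one meant has the colours described above.

How it is judged (in metres and radians):
On the way, in this order (a step that is already met when the one before it is completed fails the run):
1. the latch is open (at least 1.25 rad) while the caddy still rests on its stand (value of joint latch above 1.25 rad and value of joint caddy below 0.06 rad), for 0.1 s.
2. the caddy is tipped at least 0.12 rad and its flap has swung open at least 0.08 rad (value of joint caddy above 0.12 rad and value of joint flap above 0.08 rad), for 0.1 s.
3. both front blocks have slid out of the tipped caddy (value of joint caddy above 0.12 rad and x of each of serve_a, serve_b in the frame of caddy_pivot above 0 m), for 0.1 s.
At the end, for the whole second after the job is handed in: Both front blocks lie inside the purple tray, both reserve blocks are still inside the caddy, the caddy rests on its stand (under 0.04 rad) with its flap shut (under 0.1 rad) and the latch open (over 1.2 rad), and the blocks are at rest (x of serve_a in the frame of tray between -0.075 and 0.075 m and y of serve_a in the frame of tray between -0.09 and 0.09 m and z of serve_a in the frame of tray between 0 and 0.045 m and x of serve_b in the frame of tray between -0.075 and 0.075 m and y of serve_b in the frame of tray between -0.09 and 0.09 m and z of serve_b in the frame of tray between 0 and 0.045 m and x of reserve_a in the frame of caddy_pivot between -0.14 and 0 m and y of reserve_a in the frame of caddy_pivot between -0.05 and 0.05 m and z of reserve_a in the frame of caddy_pivot between 0 and 0.085 m and x of reserve_b in the frame of caddy_pivot between -0.14 and 0 m and y of reserve_b in the frame of caddy_pivot between -0.05 and 0.05 m and z of reserve_b in the frame of caddy_pivot between 0 and 0.085 m and value of joint caddy below 0.04 rad and value of joint flap below 0.1 rad and value of joint latch above 1.2 rad and linear speed of each of serve_a, serve_b, reserve_a, reserve_b below 0.03 m/s); the robot touches nothing.
It fails at once if the caddy is tipped beyond 0.95 rad (falls over) (value of joint caddy above 0.95 rad).
It fails at once if the caddy is flung up or dropped (faster than 2.5 rad/s) (velocity of joint caddy above 2.5 rad/s or velocity of joint caddy below -2.5 rad/s).
It fails at once if the robot touches a block or the flap (contact force between any of the arm, the fingers and serve_a above 0.3 N or contact force between any of the arm, the fingers and serve_b above 0.3 N or contact force between any of the arm, the fingers and reserve_a above 0.3 N or contact force between any of the arm, the fingers and reserve_b above 0.3 N or contact force between any of the arm, the fingers and flap_c0 above 0.3 N).
It fails at once if the tray is shifted more than 25 mm (distance of tray from where it was at the start of the episode above 0.025 m).
It fails at once if a bystander is moved more than 25 mm (distance of any of mug, tin, tumbler_a, tumbler_b, bowl, syrup, spoon from where it was at the start of the episode above 0.025 m).
It also fails if it takes over 72 s, if anything falls off the work surface, if the arm or the gripper's body presses on something with over 40 N, if the wrist force passes 120 N, or if a joint passes its speed limit or range.

### The arm

A 6-joint arm with a two-finger parallel gripper is mounted at the origin on the work surface. World frame = base frame: x ahead of the robot, y to its left, z up, the work surface at z = 0. Lengths are in m, angles in degrees, forces in N, time in s.
With the tool pointing down it reaches from about 0.35 to 0.875 m from the base axis. Payload 4.2 kg.
Tool frame: the origin (TCP) lies on the centre line of the jaws, within the pads' length; the fingertips stand 25 mm ahead of it and the grasp point (between the pads) lies 6 mm ahead of it; z points along the fingers, y is the line along which they close (so a half turn about z gives the same grasp; the last joint's range is limited). The gripper opens to 87 mm and grips with 3 to 60 N. Pads are 19 mm wide; open, the fingers measure 117 mm over their backs; the gripper's body (75 mm by 190 mm) begins 51 mm behind the grasp point.
Start: joints at [85.978, 22.042, 0.453, 0, -68.411, -14.817], TCP at [0.202, 0.592, 0.248] pointing down, gripper open.
Joint ranges: [-179.83, 179.83], [-69.29, 118.12], [-61.27, 80.66], [-181.25, 117.63], [-171.15, -9.14], [-177.46, 177.46]. Speed limits (degrees/s): [159.86, 159.86, 180, 180, 180, 180].

### API

Orientations are given as a 3x3 rotation matrix whose columns are the frame's x, y, z axes.
In Python, from station import r gives the robot as it stands.
- The arm moves only by the tool move_arm, never from a script. Its argument "series" is a list of rows, each an object with "grip": the opening, from 0 (shut) to 1 (fully open); "xyz": the shift along the tool's x, y, z in mm, a list of three; "angular": the turn, a rotation vector about the tool's x, y, z in rad, a list of three. A call has 1 to 10 rows; each row is the pose to reach, as a shift and turn from the pose commanded when the call began, along the tool's axes at that moment; what a row does not reach only later rows make up. A row lasts 1/10 s, in which the tool goes at most 50 mm and 8.59 degrees, less where a joint would pass 70% of its speed; a pose out of reach is approached as far as the arm can. A call with a gripper value outside its range is refused whole. The fingers move at their own pace and stop on an object; the grip force is fixed at half the most. Time passes only in rows, so rows that repeat a pose let the fingers close. It gives the time, the measured TCP pose, the force, the opening and the grip force at its end, in the units of the state.
- r.sense(): the state, without advancing time (a new reading comes with each control period).
- r.capture(name): name is "scene" or "top"; returns a dict with "img" (480x640x3 uint8, red, green, blue), "camera_matrix" (3x3 intrinsics, pixels), "rvec" (rotation vector, rad) and "tvec" (3), from world to camera coordinates, as OpenCV has them. Camera axes: x right, y down, z forward; pixel columns grow to the right and rows downward; lengths in m; the calibration is good to about 2 mm. A picture is of the moment at which its call begins. There is no depth.
- r.finish_job(): hands the job in; it is judged then, once.
The state is a dict: "time_s": time; "joints": joint angles; "joint_velocities": joint speeds; "effort": joint torques, N m; "tcp_pos": TCP position; "ee_rot": TCP orientation; "wrist_force": force on the tool from outside, world axes, zero at the start; "moment": the same for the moment, N m; "gripper_width": opening from 0.0 (shut) to 1.0 (fully open); "gripper_force": force on a finger pad.
Only numpy, scipy, OpenCV 4.12 (cv2) and the standard library are available. Lean on these libraries where they do the work, as an engineer would, in place of code of your own. Each camera call takes 0.05 s, during which the arm holds its last target. There are 200 camera calls.

## Working session

There is one attempt and no reset: what is moved stays moved. The work goes in short steps, Python scripts to look and compute and a tool call to move; the robot and the scene stay as the last step left them, time stands still between calls to the robot, and variables do not carry over. Pictures are saved under pics/ and viewed, at most 10 in all, crops included, and the job is handed in when it is done.

Besides the shell and the picture viewer there is one more tool, called after "Emit:" as a command line: name --argument value ..., lists and objects as JSON in quotes. move_arm: Moves the arm, as the interface text tells. Its arguments: {"type":"object","properties":{"series":{"type":"array"}},"required":["series"]}

```bash
mkdir -p pics; ls; cat > h.py <<'E'
import numpy as np, cv2
from station import r
def save(c,n):
    d=r.capture(c); cv2.imwrite(f'pics/{n}.png',d['img'][:,:,::-1]); return d
def proj(d,P):
    return cv2.projectPoints(np.float64(P).reshape(-1,1,3),np.float64(d['rvec']),np.float64(d['tvec']),np.float64(d['camera_matrix']),None)[0][:,0]
def ray(d,u,v,z):
    R=cv2.Rodrigues(np.float64(d['rvec']))[0];t=np.float64(d['tvec']).ravel()
    w=R.T@np.linalg.solve(d['camera_matrix'],[u,v,1.]);c=-R.T@t
    return c+w*(z-c[2])/w[2]
E
python3 - <<'E'
from h import *
import pickle
D={c:save(c,c+'0') for c in('scene','top')}
pickle.dump(D,open('d0.pkl','wb'))
for c,d in D.items():
    R=cv2.Rodrigues(np.float64(d['rvec']))[0]; print(c,-R.T@np.float64(d['tvec']).ravel(),R[2],d['camera_matrix'][0,0])
s=r.sense();print(s['time_s'],s['ee_rot'],s['wrist_force'])
E
```

```text
pics
scene [1.45951503 0.6880932  1.1519545 ] [-0.60519415 -0.44638651 -0.65915031] 593.9150343196178
top [ 0.17080428 -0.00785335  1.86879964] [ 0.18909991  0.01423907 -0.98185461] 621.3274425229519
0.1 [[ 9.46370694e-01 -3.23082348e-01 -5.53467556e-04]
 [-3.23082810e-01 -9.46368820e-01 -1.88523363e-03]
 [ 8.53012707e-05  1.96294572e-03 -9.99998070e-01]] [-0.03453123  0.42521326  0.32055931]
```

View pics/scene0.png

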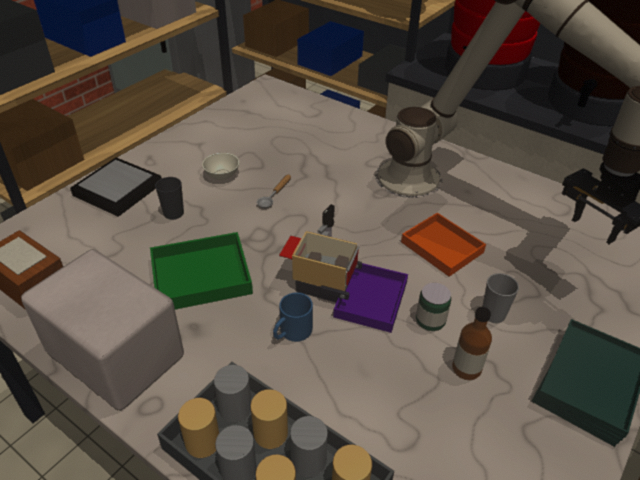

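View pics/top0.png

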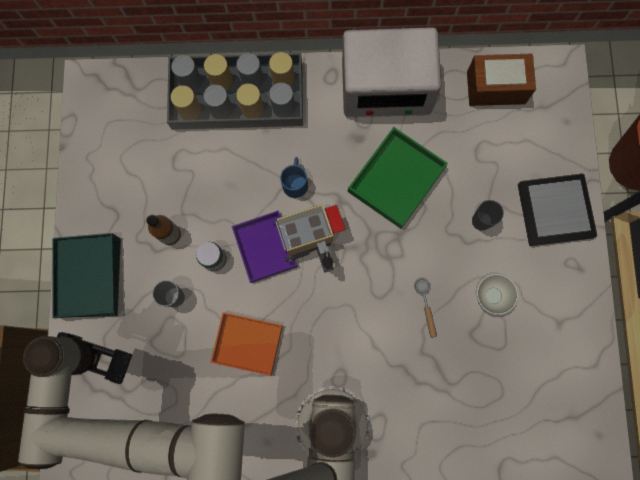

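Candidates for the tray are purple (263,247), orange (248,344), green (398,178) and teal (86,276) in the top view. Only the purple one, in front of the caddy mouth opposite the red lip (335,219), fits the description. I'll confirm it with an enlarged crop.

```bash
python3 - <<'E'
from h import *
a=cv2.imread('pics/top0.png')[195:290,225:355];b=cv2.imread('pics/scene0.png')[195:335,265:415]
a=cv2.resize(a,(520,380),interpolation=cv2.INTER_CUBIC);b=cv2.resize(b,(450,420),interpolation=cv2.INTER_CUBIC)
A=cv2.resize(a,(400,292));B=cv2.resize(b,(400,373))
c=np.zeros((373,800,3),np.uint8);c[:292,:400]=A;c[:,400:]=B
cv2.imwrite('pics/crop0.png',c)
import pickle
D=pickle.load(open('d0.pkl','rb'))
# red lip & purple masks
for n,d in D.items():
    h=cv2.cvtColor(d['img'],cv2.COLOR_RGB2HSV).astype(int)
    for nm,m in (('red',((h[...,0]<6)|(h[...,0]>174))&(h[...,1]>170)&(h[...,2]>90)),('pur',(abs(h[...,0]-135)<14)&(h[...,1]>120)&(h[...,2]>40))):
        k,l,st,ce=cv2.connectedComponentsWithStats(m.astype(np.uint8))
        for i in range(1,k):
            if st[i,4]>30:
                p=np.argwhere(l==i)[:,::-1].astype(np.int32); print(n,nm,st[i],cv2.boxPoints(cv2.minAreaRect(p)).round(1).tolist())
E
```

```text
scene red [502  32  35  14  70] [[502.0, 44.0], [536.0, 32.0], [538.0999755859375, 38.099998474121094], [504.1000061035156, 50.099998474121094]]
scene red [280 236  20  23 237] [[279.29998779296875, 254.6999969482422], [288.70001220703125, 233.39999389648438], [299.70001220703125, 238.3000030517578], [290.29998779296875, 259.6000061035156]]
scene pur [ 334  264   73   68 3240] [[331.8999938964844, 315.79998779296875], [347.20001220703125, 258.29998779296875], [407.5, 274.3999938964844], [392.20001220703125, 331.79998779296875]]
top red [326 206  19  27 304] [[325.20001220703125, 208.60000610351562], [336.6000061035156, 204.8000030517578], [344.6000061035156, 228.8000030517578], [333.20001220703125, 232.60000610351562]]
top pur [ 232  211   65   71 2506] [[231.39999389648438, 226.1999969482422], [278.20001220703125, 210.60000610351562], [296.70001220703125, 266.1000061035156], [249.89999389648438, 281.70001220703125]]
```

View pics/crop0.png

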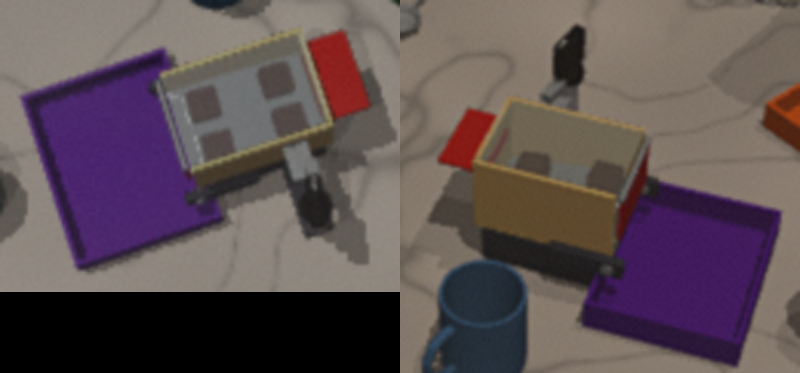

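The crop confirms it: the purple tray is under the mouth, the red lip is opposite, and the black knob with its blade is on the robot's side. Now I'll fit the poses.

```bash
cat > fit.py <<'E'
from h import *
import pickle
from scipy.optimize import least_squares, minimize
D=pickle.load(open('d0.pkl','rb'))
T=lambda u,v:(225+u/3.077-.3,195+v/3.077-.3)
S=lambda u,v:(265+(u-400)/2.667-.3,195+v/2.667-.3)
top={(-140,-50,85):T(299,30),(-140,50,85):T(332,124),(0,50,85):T(190,171),(0,-50,85):T(160,73),
 (-180,-40,66):T(345,31),(-180,40,66):T(370,104)}
sc={(-140,50,85):S(511,99),(0,50,85):S(648,131),(-140,-50,85):S(476,160),(0,-50,85):S(618,197),
 (-180,40,66):S(469,109),(-180,-40,66):S(440,160)}
def W(q,P):
    c,s=np.cos(q[2]),np.sin(q[2]);P=np.array(P,float)/1e3
    return np.c_[q[0]+c*P[:,0]-s*P[:,1],q[1]+s*P[:,0]+c*P[:,1],.045+P[:,2]]
f=lambda q:np.r_[(proj(D['top'],W(q,list(top)))-np.array(list(top.values()))).ravel(),(proj(D['scene'],W(q,list(sc)))-np.array(list(sc.values()))).ravel()]
R=least_squares(f,[.55,.1,1.57],loss='soft_l1');q=R.x
print('pivot',q,'yaw off',q[2]-np.pi/2);print(f(q).reshape(-1,2).round(1).tolist())
print('lip',W(q,[(-180,0,60)]),'lipmid top',W(q,[(-160,0,66)]))
# knob: silhouette fit
def mask(n,x0,y0,x1,y1):
    m=np.zeros((480,640),np.uint8);g=D[n]['img'][y0:y1,x0:x1].max(2);m[y0:y1,x0:x1]=g<50;return m
M={'top':mask('top',315,250,338,275),'scene':mask('scene',318,200,340,230)}
for m in M.values():
    k,l,st,_=cv2.connectedComponentsWithStats(m);i=1+st[1:,4].argmax();print(st[i]);m[:]=(l==i)
def cost(k):
    a=q[2]+np.pi/2-k[2];e=0
    ux=np.array([np.cos(a),np.sin(a),0]);uy=np.array([-ux[1],ux[0],0])
    P=[np.r_[k[:2],z]+i*.022*ux+j*.007*uy for i in(-1,1) for j in(-1,1) for z in(.127,.167)]
    for n,m in M.items():
        h=np.zeros((1920,2560),np.uint8);p=(proj(D[n],P)*4+1.5)
        cv2.fillConvexPoly(h,cv2.convexHull(np.round(p).astype(np.int32)),1)
        h=cv2.resize(h.astype(np.float32),(640,480),interpolation=cv2.INTER_AREA);e+=np.abs(h-m).sum()/m.sum()
    return e
k0=W(q,[(-70,115,0)])[0,:2];best=min((minimize(cost,[*(k0+d),a],method='Nelder-Mead',options=dict(initial_simplex=[[*(k0+d),a],[*(k0+d+[.01,0]),a],[*(k0+d+[0,.01]),a],[*(k0+d),a+.2]])) for d in([0,0],[-.02,.0],[0,.02],[0,-.02]) for a in(0,.15)),key=lambda b:b.fun)
k=best.x;c,s=np.cos(q[2]),np.sin(q[2]);d=k[:2]-q[:2]
print('knob',k,best.fun,'in pivot frame',d[0]*c+d[1]*s,-d[0]*s+d[1]*c)
E
python3 fit.py
```

```text
pivot [0.53933975 0.13280355 1.86969383] yaw off 0.2988975033688259
[[-0.2, -1.5], [0.2, 0.1], [-0.2, 0.2], [-1.1, -0.3], [-0.9, -1.3], [-0.2, 0.4], [0.0, -1.8], [0.2, -1.4], [-0.7, 0.2], [-0.1, 0.0], [0.2, -1.2], [-0.3, -0.7]]
lip [[ 0.59234377 -0.03921556  0.105     ]] lipmid top [[ 0.58645444 -0.02010232  0.111     ]]
[322 253  11  16 124]
[323 205  11  22 182]
knob [0.45996748 0.00220267 0.07477449] 0.9077953296703296 in pivot frame -0.10143776702675528 0.1143106664654369
```

```bash
cat >> fit.py <<'E'
if 1:
    o=[]
    for n,(x,y) in {'top':(300,225),'scene':(300,190)}.items():
        im=cv2.resize(D[n]['img'][y:y+60,x:x+50,::-1],None,fx=8,fy=8,interpolation=cv2.INTER_NEAREST)
        im=np.clip(im.astype(float)*1.8,0,255).astype(np.uint8)
        a=q[2]+np.pi/2-k[2];ux=np.array([np.cos(a),np.sin(a),0]);uy=np.array([-ux[1],ux[0],0])
        for z,col in((.127,(0,255,0)),(.167,(0,255,255))):
            p=proj(D[n],[np.r_[k[:2],z]+i*.022*ux+j*.007*uy for i,j in((-1,-1),(-1,1),(1,1),(1,-1))])
            cv2.polylines(im,[((p+.5-[x,y])*8).astype(np.int32)],True,col,1)
        o.append(im)
    cv2.imwrite('pics/ov.png',np.hstack(o))
E
python3 fit.py|tail -1
```

```text
knob [0.45996748 0.00220267 0.07477449] 0.9077953296703296 in pivot frame -0.10143776702675528 0.1143106664654369
```

View pics/ov.png

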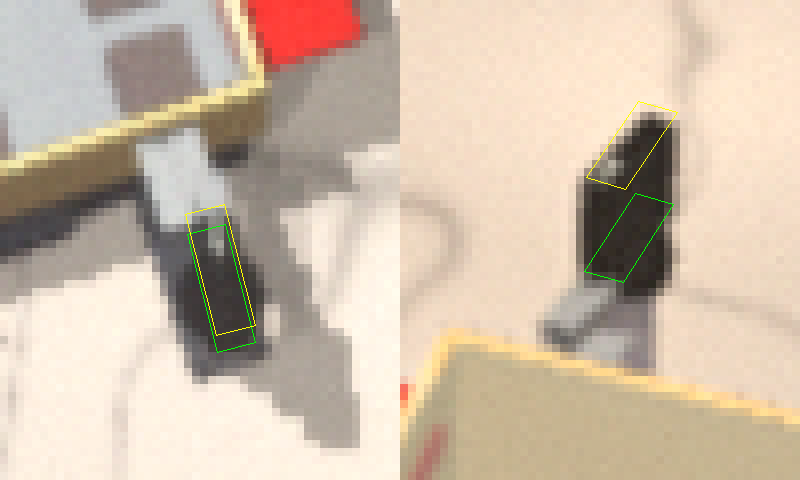

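Emit:
move_arm --series '[{"grip": 1, "xyz": [30, 32, 0], "angular": [0, 0, -0.05]}, {"grip": 1, "xyz": [60, 64, 0], "angular": [0, 0, -0.1]}, {"grip": 1, "xyz": [90, 96, 0], "angular": [0, 0, -0.15]}, {"grip": 1, "xyz": [120, 128, 0], "angular": [0, 0, -0.2]}, {"grip": 1, "xyz": [150, 160, 0], "angular": [0, 0, -0.25]}, {"grip": 1, "xyz": [180, 192, 0], "angular": [0, 0, -0.3]}, {"grip": 1, "xyz": [210, 224, 0], "angular": [0, 0, -0.35]}, {"grip": 1, "xyz": [240, 256, 0], "angular": [0, 0, -0.4]}, {"grip": 1, "xyz": [270, 288, 0], "angular": [0, 0, -0.45]}, {"grip": 1, "xyz": [300, 320, 0], "angular": [0, 0, -0.5]}]'

```text
time_s: 1.1
tcp_pos: [0.3825, 0.19, 0.2475]
ee_rot: [[0.985, 0.173, -0.0], [0.173, -0.985, 0.0], [-0.0, -0.0, -1.0]]
wrist_force: [1.5, -0.6, 0.5]
gripper_width: 1.0
gripper_force: 0.0
```

Emit:
move_arm --series '[{"grip": 1, "xyz": [9, 40, 0], "angular": [0, 0, 0]}, {"grip": 1, "xyz": [18, 80, 0], "angular": [0, 0, 0]}, {"grip": 1, "xyz": [26, 120, 0], "angular": [0, 0, 0]}, {"grip": 1, "xyz": [35, 160, 0], "angular": [0, 0, 0]}, {"grip": 1, "xyz": [44, 198, 0], "angular": [0, 0, 0]}, {"grip": 1, "xyz": [44, 198, 0], "angular": [0, 0, 0]}]'

```text
time_s: 1.7
tcp_pos: [0.4601, 0.0009, 0.2469]
ee_rot: [[0.986, 0.165, -0.001], [0.165, -0.986, -0.001], [-0.001, 0.001, -1.0]]
wrist_force: [0.2, -0.4, 0.3]
gripper_width: 0.997
gripper_force: 0.0
```

```bash
python3 - <<'E'
from h import *
s=r.sense();print(s['tcp_pos'],s['joints'],s['wrist_force'])
a=save('top','t1');b=save('scene','s1')
A=cv2.resize(a['img'][215:290,275:365,::-1],(400,333),interpolation=cv2.INTER_CUBIC);B=cv2.resize(b['img'][180:255,280:370,::-1],(400,333),interpolation=cv2.INTER_CUBIC)
cv2.imwrite('pics/c1.png',np.hstack([A,B]))
E
```

```text
[0.46011987 0.00092873 0.24694795] [ 2.04516953e+01  5.83152942e+00 -2.15858504e+01  2.37833272e-02
 -6.26653584e+01  7.90088857e+01] [ 0.16515908 -0.39025595  0.34852666]
```

View pics/c1.png

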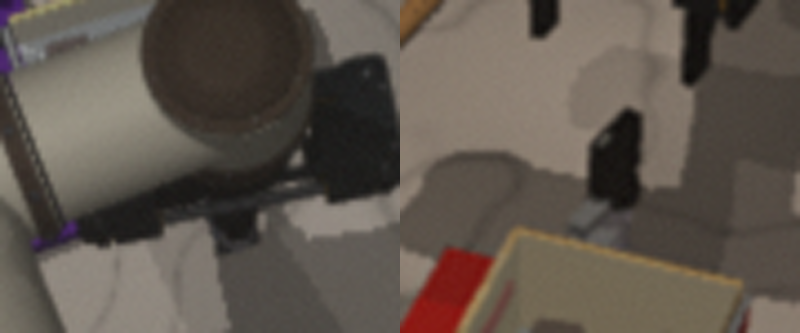

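Emit:
move_arm --series '[{"grip": 1, "xyz": [0, 0, 35], "angular": [0, 0, 0]}, {"grip": 1, "xyz": [0, 0, 65], "angular": [0, 0, 0]}, {"grip": 1, "xyz": [0, 0, 86], "angular": [0, 0, 0]}, {"grip": 0.4, "xyz": [0, 0, 86], "angular": [0, 0, 0]}, {"grip": 0.4, "xyz": [0, 0, 86], "angular": [0, 0, 0]}, {"grip": 0.19, "xyz": [0, 0, 86], "angular": [0, 0, 0]}, {"grip": 0.19, "xyz": [0, 0, 86], "angular": [0, 0, 0]}, {"grip": 0.19, "xyz": [0, 0, 86], "angular": [0, 0, 0]}, {"grip": 0.19, "xyz": [0, 0, 86], "angular": [0, 0, 0]}]'

```text
time_s: 2.7
tcp_pos: [0.4597, 0.0042, 0.1621]
ee_rot: [[0.985, 0.17, 0.001], [0.17, -0.985, 0.0], [0.001, -0.0, -1.0]]
wrist_force: [0.8, -0.0, 0.5]
gripper_width: 0.542
gripper_force: 0.0
```

Emit:
move_arm --series '[{"grip": 0.19, "xyz": [0, 0, 0], "angular": [0, 0, 0]}, {"grip": 0.19, "xyz": [0, 0, 0], "angular": [0, 0, 0]}, {"grip": 0.19, "xyz": [0, 0, 0], "angular": [0, 0, 0]}, {"grip": 0.19, "xyz": [0, 0, 0], "angular": [0, 0, 0]}, {"grip": 0.19, "xyz": [0, 0, 0], "angular": [0, 0, 0]}, {"grip": 0.19, "xyz": [0, 0, 0], "angular": [0, 0, 0]}]'

```text
time_s: 3.3
tcp_pos: [0.4597, 0.0031, 0.1616]
ee_rot: [[0.985, 0.171, -0.0], [0.171, -0.985, -0.002], [-0.0, 0.002, -1.0]]
wrist_force: [2.5, -6.5, -1.2]
gripper_width: 0.197
gripper_force: 3.3
```

Emit:
move_arm --series '[{"grip": 0.19, "xyz": [0, 2, 0], "angular": [0, 0, 0.08]}, {"grip": 0.19, "xyz": [0, 2, 0], "angular": [0, 0, 0.18]}, {"grip": 0.19, "xyz": [0, 2, 0], "angular": [0, 0, 0.28]}, {"grip": 0.19, "xyz": [0, 2, 0], "angular": [0, 0, 0.38]}, {"grip": 0.19, "xyz": [0, 2, 0], "angular": [0, 0, 0.48]}, {"grip": 0.19, "xyz": [0, 2, 0], "angular": [0, 0, 0.58]}]'

```text
time_s: 3.9
tcp_pos: [0.4599, 0.0018, 0.1615]
ee_rot: [[0.916, -0.401, -0.0], [-0.401, -0.916, -0.001], [0.0, 0.001, -1.0]]
wrist_force: [1.6, -2.5, -1.7]
gripper_width: 0.191
gripper_force: 2.2
```

Emit:
move_arm --series '[{"grip": 0.19, "xyz": [0, 0, 0], "angular": [0, 0, 0.1]}, {"grip": 0.19, "xyz": [0, 0, 0], "angular": [0, 0, 0.2]}, {"grip": 0.19, "xyz": [0, 0, 0], "angular": [0, 0, 0.3]}, {"grip": 0.19, "xyz": [0, 0, 0], "angular": [0, 0, 0.4]}, {"grip": 0.19, "xyz": [0, 0, 0], "angular": [0, 0, 0.5]}, {"grip": 0.19, "xyz": [0, 0, 0], "angular": [0, 0, 0.6]}, {"grip": 0.19, "xyz": [0, 0, 0], "angular": [0, 0, 0.7]}, {"grip": 0.19, "xyz": [0, 0, 0], "angular": [0, 0, 0.8]}, {"grip": 0.19, "xyz": [0, 0, 0], "angular": [0, 0, 0.88]}, {"grip": 0.19, "xyz": [0, 0, 0], "angular": [0, 0, 0.88]}]'

```text
time_s: 4.9
tcp_pos: [0.4596, 0.0018, 0.1614]
ee_rot: [[0.278, -0.961, -0.001], [-0.961, -0.278, -0.0], [0.0, 0.001, -1.0]]
wrist_force: [-0.5, -0.9, 1.0]
gripper_width: 0.188
gripper_force: 0.4
```

Emit:
move_arm --series '[{"grip": 0.4, "xyz": [0, 0, 0], "angular": [0, 0, 0]}, {"grip": 0.4, "xyz": [0, 0, 0], "angular": [0, 0, 0]}, {"grip": 0.4, "xyz": [0, 0, 0], "angular": [0, 0, 0]}, {"grip": 0.4, "xyz": [0, 0, -20], "angular": [0, 0, 0]}, {"grip": 0.3, "xyz": [0, 0, -60], "angular": [0, 0, 0]}, {"grip": 0, "xyz": [0, 0, -100], "angular": [0, 0, 0]}, {"grip": 0, "xyz": [0, 0, -140], "angular": [0, 0, 0]}]'

```text
time_s: 5.6
tcp_pos: [0.4595, 0.0022, 0.3031]
ee_rot: [[0.279, -0.96, -0.0], [-0.96, -0.279, 0.0], [-0.0, -0.0, -1.0]]
wrist_force: [1.1, -0.4, -0.3]
gripper_width: 0.212
gripper_force: 0.0
```

```bash
cat > plan.py <<'E'
from h import *
from scipy.spatial.transform import Rotation as Ro
q=np.array([0.53934,0.13280,1.86969])
sx=np.array([np.cos(q[2]),np.sin(q[2]),0]);sy=np.array([-sx[1],sx[0],0]);up=np.array([0,0,1.])
piv=np.r_[q[:2],.045]
def pose(th,gap,a=np.radians(32),back=0,half=.0095,flip=1):
    """tool under lip, gap below it (m), 'back' withdrawn along tool z"""
    d=np.cos(a)*sx-np.sin(a)*up; n=np.sin(a)*sx+np.cos(a)*up
    p=-.18*sx+.06*up-(half+gap)*n-back*d
    Rt=Ro.from_rotvec(sy*th)   # +y: z->x, tips forward
    y=flip*sy; M=np.c_[np.cross(y,d),y,d]
    return piv+Rt.apply(p), Rt.as_matrix()@M
def delta(frm,to):
    (p0,M0),(p1,M1)=frm,to
    return (M0.T@(p1-p0)*1e3).round(1).tolist(),Ro.from_matrix(M0.T@M1).as_rotvec().round(3).tolist()
def here():
    s=r.sense();return np.array(s['tcp_pos']),np.array(s['ee_rot'])
E
python3 - <<'E'
from plan import *
s=r.sense();print(s['joints'])
b=save('scene','s2');B=cv2.resize(b['img'][180:300,270:390,::-1],(480,480),interpolation=cv2.INTER_CUBIC);cv2.imwrite('pics/c2.png',B)
for f in(1,-1):
    P=pose(0,.01,back=.08,flip=f);print(P,delta(here(),P))
E
```

```text
[ 2.06219098e+01  3.34386648e+00 -1.60296798e+01 -1.03972959e-02
 -7.06231793e+01 -4.42131084e+00]
(array([ 0.61536368, -0.11393043,  0.1308566 ]), array([[ 0.15604168, -0.95566285, -0.24971888],
       [-0.50642415, -0.29446311,  0.81044806],
       [-0.8480481 ,  0.        , -0.52991926]])) ([153.7, -111.0, 181.9], [-0.02, -1.015, -0.006])
(array([ 0.61536368, -0.11393043,  0.1308566 ]), array([[-0.15604168,  0.95566285, -0.24971888],
       [ 0.50642415,  0.29446311,  0.81044806],
       [ 0.8480481 ,  0.        , -0.52991926]])) ([153.7, -111.0, 181.9], [-1.524, 0.031, 2.74])
```

View pics/c2.png

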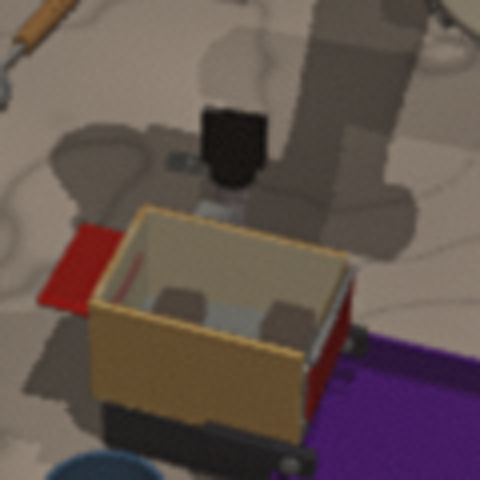

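Emit:
move_arm --series '[{"grip": 0, "xyz": [20, -14, 0], "angular": [0, -0.1, 0]}, {"grip": 0, "xyz": [40, -28, 0], "angular": [0, -0.2, 0]}, {"grip": 0, "xyz": [58, -42, 0], "angular": [0, -0.3, 0]}, {"grip": 0, "xyz": [75, -55, 0], "angular": [0, -0.4, 0]}, {"grip": 0, "xyz": [92, -67, 0], "angular": [0, -0.5, 0]}, {"grip": 0, "xyz": [108, -78, 0], "angular": [0, -0.6, 0]}, {"grip": 0, "xyz": [124, -89, 0], "angular": [-0.01, -0.7, 0]}, {"grip": 0, "xyz": [139, -100, 0], "angular": [-0.01, -0.8, 0]}, {"grip": 0, "xyz": [154, -111, 0], "angular": [-0.02, -0.92, 0]}, {"grip": 0, "xyz": [154, -111, 0], "angular": [-0.02, -1.015, -0.006]}]'

```text
time_s: 6.65
tcp_pos: [0.6107, -0.1166, 0.2991]
ee_rot: [[0.14, -0.957, -0.255], [-0.504, -0.29, 0.813], [-0.852, 0.015, -0.523]]
wrist_force: [-0.5, -0.4, -1.2]
gripper_width: 0.005
gripper_force: 0.0
```

```bash
python3 - <<'E'
from plan import *
s=r.sense();print(s['time_s'],s['joints'],s['gripper_width'],s['wrist_force'])
for b,g in((.08,.01),(.0,.01)): print(delta(here(),pose(0,g,back=b)))
E
```

```text
6.65 [ -19.20349818   38.08890328   33.18062716  -50.45806966 -117.49863763
   24.61990708] 0.005492817670930414 [-0.51027614 -0.4228946  -1.15623595]
([142.7, -7.7, 89.0], [0.004, 0.008, -0.015])
([143.3, -8.1, 169.0], [0.004, 0.008, -0.015])
```

Emit:
move_arm --series '[{"grip": 0, "xyz": [36, -2, 22], "angular": [0, 0, 0]}, {"grip": 0, "xyz": [72, -4, 44], "angular": [0, 0, 0]}, {"grip": 0, "xyz": [108, -6, 66], "angular": [0, 0, 0]}, {"grip": 0, "xyz": [143, -8, 89], "angular": [0.004, 0.008, -0.015]}, {"grip": 0, "xyz": [143, -8, 89], "angular": [0.004, 0.008, -0.015]}, {"grip": 0, "xyz": [143, -8, 89], "angular": [0.004, 0.008, -0.015]}]'

```text
time_s: 7.25
tcp_pos: [0.6147, -0.113, 0.1328]
ee_rot: [[0.158, -0.955, -0.252], [-0.51, -0.297, 0.807], [-0.846, 0.001, -0.534]]
wrist_force: [0.2, -0.5, 1.0]
gripper_width: 0.004
gripper_force: 0.0
```

```bash
python3 - <<'E'
from plan import *
s=r.sense();print(s['time_s'],s['joints'],s['wrist_force'])
print(delta(here(),pose(0,.01)),delta(here(),pose(0,.006)))
b=save('scene','s3');B=cv2.resize(b['img'][160:300,230:390,::-1],(640,560),interpolation=cv2.INTER_CUBIC);cv2.imwrite('pics/c3.png',B)
E
```

```text
7.25 [ -17.97791151   46.58241066   24.21217161  -45.45969837 -104.39376833
   38.74725911] [ 0.19232471 -0.46026097  0.99731407]
([1.9, -0.6, 80.1], [0.003, -0.004, 0.001]) ([-2.1, -0.6, 80.1], [0.003, -0.004, 0.001])
```

View pics/c3.png

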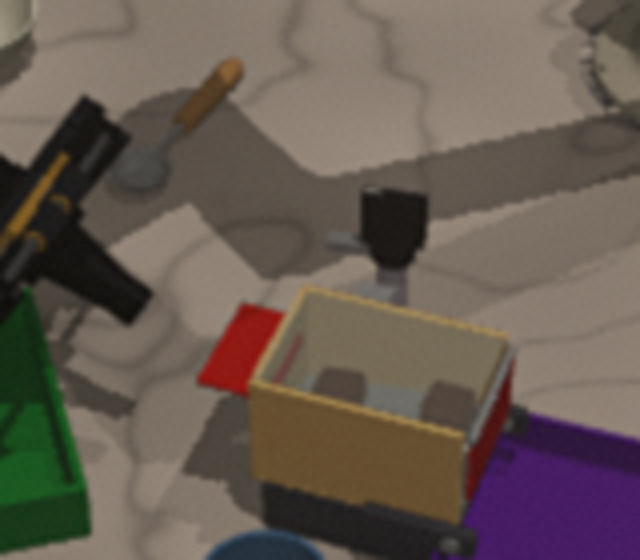

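Emit:
move_arm --series '[{"grip": 0, "xyz": [7, -1, 30], "angular": [0, 0, 0]}, {"grip": 0, "xyz": [7, -1, 60], "angular": [0, 0, 0]}, {"grip": 0, "xyz": [7, -1, 80], "angular": [0, 0, 0]}, {"grip": 0, "xyz": [7, -1, 80], "angular": [0, 0, 0]}]'

```text
time_s: 7.7
tcp_pos: [0.5969, -0.05, 0.0864]
ee_rot: [[0.162, -0.954, -0.251], [-0.509, -0.298, 0.807], [-0.845, -0.003, -0.535]]
wrist_force: [0.7, 0.6, -0.1]
gripper_width: 0.011
gripper_force: 0.0
```

```bash
python3 - <<'E'
from plan import *
s=r.sense();print(s['time_s'],s['tcp_pos'],s['wrist_force'])
H=here();print(delta(H,pose(0,.015)))
for th in (0,.05,.1,.15,.2,.25):print(th,delta(H,pose(th,0)))
E
```

```text
7.7 [ 0.59688933 -0.04998657  0.08641775] [ 0.7263744   0.58068455 -0.06711508]
([2.6, 1.2, 0.0], [0.002, -0.005, 0.005])
0 ([-12.4, 1.1, -0.1], [0.002, -0.005, 0.005])
0.05 ([-21.7, 1.1, -2.6], [0.002, 0.045, 0.005])
0.1 ([-31.1, 1.0, -4.6], [0.002, 0.095, 0.005])
0.15 ([-40.6, 1.0, -6.2], [0.002, 0.145, 0.005])
0.2 ([-50.1, 0.9, -7.3], [0.001, 0.195, 0.005])
0.25 ([-59.7, 0.9, -7.9], [0.001, 0.245, 0.005])
```

Emit:
move_arm --series '[{"grip": 0, "xyz": [-5, 1, 0], "angular": [0, 0, 0]}, {"grip": 0, "xyz": [-9, 1, 0], "angular": [0, 0, 0]}, {"grip": 0, "xyz": [-12, 1, 0], "angular": [0, 0, 0]}, {"grip": 0, "xyz": [-14, 1, -0.6], "angular": [0, 0.01, 0]}, {"grip": 0, "xyz": [-17, 1, -1.5], "angular": [0, 0.025, 0]}, {"grip": 0, "xyz": [-22, 1, -2.6], "angular": [0, 0.045, 0]}, {"grip": 0, "xyz": [-26, 1, -3.6], "angular": [0, 0.07, 0]}, {"grip": 0, "xyz": [-31, 1, -4.6], "angular": [0, 0.095, 0]}, {"grip": 0, "xyz": [-36, 1, -5.4], "angular": [0, 0.12, 0]}, {"grip": 0, "xyz": [-40, 1, -6.2], "angular": [0, 0.145, 0]}]'

```text
time_s: 8.7
tcp_pos: [0.5918, -0.0379, 0.1219]
ee_rot: [[0.195, -0.955, -0.222], [-0.625, -0.295, 0.723], [-0.756, -0.002, -0.654]]
wrist_force: [3.1, -4.2, -2.3]
gripper_width: 0.006
gripper_force: 2.2
```

```bash
cat >> plan.py <<'E'
def look(name,show=True):
    """caddy angle from the red lip and front blocks, scene crop saved"""
    d=r.capture('scene');B=cv2.resize(d['img'][195:335,265:415,::-1],(400,373),interpolation=cv2.INTER_CUBIC)
    t=r.capture('top');A=cv2.resize(t['img'][195:290,225:355,::-1],(400,292),interpolation=cv2.INTER_CUBIC)
    c=np.zeros((373,800,3),np.uint8);c[:292,:400]=A;c[:,400:]=B;cv2.imwrite(f'pics/{name}.png',c)
E
python3 - <<'E'
from plan import *
s=r.sense();print(s['time_s'],s['tcp_pos'],s['wrist_force'])
look('l1')
H=here();print(delta(H,pose(.15,0)))
for th in (.2,.25,.3,.35,.4):print(th,delta(H,pose(th,0)))
E
```

```text
8.7 [ 0.59180776 -0.0379454   0.12189378] [ 3.10746244 -4.19737607 -2.27661487]
([-2.6, -0.1, 1.3], [-0.0, -0.004, 0.004])
0.2 ([-11.9, -0.2, -1.2], [-0.001, 0.046, 0.004])
0.25 ([-21.2, -0.2, -3.2], [-0.001, 0.096, 0.004])
0.3 ([-30.7, -0.3, -4.8], [-0.001, 0.146, 0.004])
0.35 ([-40.3, -0.3, -5.9], [-0.001, 0.196, 0.004])
0.4 ([-49.9, -0.3, -6.5], [-0.001, 0.246, 0.004])
```

View pics/l1.png

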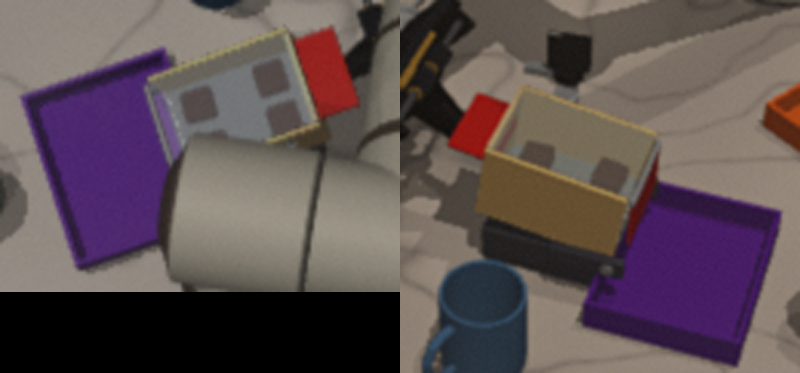

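The caddy has tipped about 0.15 rad. In the top view the far-side blocks are at (197,103) and (270,75), and in the scene view the robot-side blocks are at (608,172) and (540,155). None has slid yet. From here I'll track angle and blocks numerically.

```bash
cat >> plan.py <<'E'
from scipy.optimize import minimize_scalar
import pickle
def cad(P,th):
    return piv+Ro.from_rotvec(sy*th).apply(np.array(P,float)/1e3@np.array([sx,sy,up]))
def redc(d):
    h=cv2.cvtColor(d['img'],cv2.COLOR_RGB2HSV).astype(int)
    m=((h[...,0]<6)|(h[...,0]>174))&(h[...,1]>170)&(h[...,2]>90);m[:150]=0;m[300:]=0;m[:,:265]=0;m[:,350:]=0
    k,l,st,ce=cv2.connectedComponentsWithStats(m.astype(np.uint8));return ce[1+st[1:,4].argmax()]
def track(tag='',D=None):
    D=D or {c:r.capture(c) for c in('scene','top')}
    c=redc(D['scene']);e=lambda t:np.linalg.norm(proj(D['scene'],cad([(-160,0,66)],t))[0]-c)
    o=minimize_scalar(e,bounds=(-.1,1),method='bounded');th=o.x;print('theta %.3f err %.1f'%(th,o.fun))
    for n,d in D.items():
        src=proj(d,cad([(-140,-50,32),(20,-50,32),(20,50,32),(-140,50,32)],th)).astype(np.float32)
        H=cv2.getPerspectiveTransform(src,np.float32([(0,0),(320,0),(320,200),(0,200)]))
        w=cv2.warpPerspective(d['img'],H,(320,200)).astype(int)
        m=(w.mean(2)<115)&(w.mean(2)>45)&(w[...,0]-w[...,2]>3)&(w[...,0]-w[...,2]<40)&(w[...,0]>w[...,1]+3)
        m=cv2.morphologyEx(m.astype(np.uint8),cv2.MORPH_OPEN,np.ones((9,9)))
        k,l,st,ce=cv2.connectedComponentsWithStats(m)
        print(n,'caddy blobs (x,y mm,area)',[(round(ce[i,0]/2-140),round(ce[i,1]/2-50),int(st[i,4])) for i in range(1,k) if st[i,4]>300])
        if n=='scene':
            src=np.array([(348,262),(409,276),(393,332),(333,315)],np.int32);M=np.zeros((480,640),np.uint8);cv2.fillConvexPoly(M,src,1)
            w=d['img'].astype(int);m=((w[...,2]-w[...,1]<12)&(M>0)&(w.mean(2)>40)).astype(np.uint8)
            print('tray nonpurple',int(m.sum()),np.argwhere(m)[:,::-1].mean(0).round() if m.any() else '')
    return th,D
E
python3 - <<'E'
from plan import *
track(D=pickle.load(open('d0.pkl','rb')))
track()
E
```

```text
theta -0.047 err 1.8
scene caddy blobs (x,y mm,area) [(-6, -25, 420), (-9, -8, 338), (-6, 11, 328), (-73, 32, 17719), (12, 42, 604)]
tray nonpurple 309 [367. 290.]
top caddy blobs (x,y mm,area) [(-57, -47, 418), (-16, -47, 469), (-135, -4, 1432), (-104, -21, 3651), (-31, -20, 3593), (-104, 21, 3537), (-31, 24, 3144), (-43, 44, 3958), (-122, 44, 1356)]
theta 0.099 err 1.0
scene caddy blobs (x,y mm,area) [(-1, -16, 763), (-70, 32, 17910), (1, 18, 425)]
tray nonpurple 413 [362. 286.]
top caddy blobs (x,y mm,area) [(-105, -47, 635), (-11, -48, 457), (-105, -21, 3647), (-31, -20, 3564), (-105, 21, 3429), (-68, 34, 6894), (7, 35, 934)]
```

```bash
cat >> plan.py <<'E'
def track2():
    D={c:r.capture(c) for c in('scene','top')}
    c=redc(D['scene']);th=minimize_scalar(lambda t:np.linalg.norm(proj(D['scene'],cad([(-160,0,66)],t))[0]-c),bounds=(-.1,1),method='bounded').x+.047
    print('theta %.3f'%th)
    for n,d in D.items():
        src=proj(d,cad([(-140,-50,38),(20,-50,38),(20,50,38),(-140,50,38)],th)).astype(np.float32)
        w=cv2.warpPerspective(d['img'],cv2.getPerspectiveTransform(src,np.float32([(0,0),(160,0),(160,100),(0,100)])),(160,100)).mean(2)
        for y in((20,38),(62,80)): print(n,'y',y[0]-50,w[y[0]:y[1]].mean(0).reshape(16,10).mean(1).round().astype(int).tolist())
    d=D['scene'];b=pickle.load(open('d0.pkl','rb'))['scene']['img'].astype(int)
    M=np.zeros((480,640),np.uint8);cv2.fillConvexPoly(M,np.array([(355,270),(403,280),(391,324),(340,311)],np.int32),1)
    w=d['img'].astype(int);sat=lambda i:i[...,2]-i[...,1]
    m=((sat(w)<sat(b)*.4)&(M>0)).astype(np.uint8);k,l,st,ce=cv2.connectedComponentsWithStats(m)
    print('tray',[(ce[i].round().tolist(),int(st[i,4])) for i in range(1,k) if st[i,4]>8]);return D
E
python3 - <<'E'
from plan import *
track2()
E
```

```text
theta 0.139
scene y -30 [75, 75, 75, 75, 76, 76, 76, 76, 76, 76, 76, 76, 76, 84, 45, 54]
scene y 12 [92, 104, 79, 75, 76, 102, 107, 108, 109, 80, 72, 72, 94, 100, 53, 41]
top y -30 [110, 110, 77, 76, 82, 116, 118, 117, 116, 83, 78, 78, 104, 117, 107, 85]
top y 12 [108, 109, 78, 78, 83, 116, 117, 112, 103, 92, 98, 106, 111, 95, 89, 83]
tray [([353.0, 277.0], 54)]
```

Emit:
move_arm --series '[{"grip": 0, "xyz": [-5, 0, -1], "angular": [0, 0.025, 0]}, {"grip": 0, "xyz": [-9, 0, -2.3], "angular": [0, 0.05, 0]}, {"grip": 0, "xyz": [-14, 0, -3.4], "angular": [0, 0.075, 0]}, {"grip": 0, "xyz": [-19, 0, -4.4], "angular": [0, 0.1, 0]}, {"grip": 0, "xyz": [-19, 0, -4.4], "angular": [0, 0.1, 0]}]'

```text
time_s: 9.5
tcp_pos: [0.5879, -0.0271, 0.1403]
ee_rot: [[0.217, -0.954, -0.204], [-0.691, -0.298, 0.659], [-0.69, -0.002, -0.724]]
wrist_force: [0.7, -4.2, -0.9]
gripper_width: 0.009
gripper_force: 2.0
```

```bash
python3 - <<'E'
from plan import *
track2()
s=r.sense();print(s['time_s'],s['wrist_force']);H=here()
for th in (.25,.3,.35):print(th,delta(H,pose(th,0)))
E
```

```text
theta 0.259
scene y -30 [75, 75, 76, 76, 76, 76, 76, 77, 77, 77, 76, 77, 77, 73, 45, 48]
scene y 12 [95, 103, 80, 76, 79, 107, 108, 109, 109, 80, 73, 72, 100, 104, 80, 41]
top y -30 [76, 107, 76, 76, 88, 116, 117, 116, 111, 78, 77, 77, 105, 109, 109, 102]
top y 12 [76, 107, 77, 77, 88, 117, 117, 116, 110, 81, 79, 79, 107, 102, 109, 103]
tray [([356.0, 277.0], 82)]
9.6 [ 0.91055356 -4.71618918 -0.71368105]
0.25 ([-2.4, -0.7, -0.4], [0.001, -0.001, 0.003])
0.3 ([-11.6, -0.7, -2.9], [0.001, 0.049, 0.003])
0.35 ([-21.0, -0.8, -4.9], [0.001, 0.099, 0.003])
```

Emit:
move_arm --series '[{"grip": 0, "xyz": [-4.7, 0, -1.3], "angular": [0, 0.025, 0]}, {"grip": 0, "xyz": [-9.3, 0, -2.4], "angular": [0, 0.05, 0]}, {"grip": 0, "xyz": [-9.3, 0, -2.4], "angular": [0, 0.05, 0]}, {"grip": 0, "xyz": [-9.3, 0, -2.4], "angular": [0, 0.05, 0]}, {"grip": 0, "xyz": [-9.3, 0, -2.4], "angular": [0, 0.05, 0]}]'

```text
time_s: 10.1
tcp_pos: [0.5866, -0.0232, 0.1466]
ee_rot: [[0.224, -0.955, -0.193], [-0.723, -0.296, 0.625], [-0.654, -0.0, -0.757]]
wrist_force: [1.1, -3.8, -1.3]
gripper_width: 0.005
gripper_force: 1.8
```

```bash
cat > t.py <<'E'
from plan import *
track2();s=r.sense();print(s['time_s'],s['wrist_force'].round(1) if hasattr(s['wrist_force'],'round') else s['wrist_force'])
H=here();z=pose(.3,0)[1];print('tool pitch rel', delta(pose(0,0),H))
E
python3 t.py
```

```text
theta 0.298
scene y -30 [75, 76, 76, 76, 76, 76, 76, 76, 76, 76, 77, 77, 76, 75, 46, 44]
scene y 12 [102, 102, 80, 76, 80, 107, 109, 109, 109, 80, 73, 73, 102, 104, 86, 41]
top y -30 [68, 108, 76, 76, 89, 117, 117, 116, 109, 78, 76, 77, 105, 109, 109, 108]
top y 12 [69, 109, 77, 78, 89, 117, 117, 115, 108, 81, 79, 79, 107, 100, 107, 107]
tray [([357.0, 277.0], 92)]
10.2 [ 0.2 -2.1 -1. ]
tool pitch rel ([-53.7, 0.7, -7.6], [-0.001, 0.3, -0.001])
```

Emit:
move_arm --series '[{"grip": 0, "xyz": [-4.7, 0, -1.3], "angular": [0, 0.025, 0]}, {"grip": 0, "xyz": [-9.3, 0, -2.4], "angular": [0, 0.05, 0]}, {"grip": 0, "xyz": [-9.3, 0, -2.4], "angular": [0, 0.05, 0]}, {"grip": 0, "xyz": [-9.3, 0, -2.4], "angular": [0, 0.05, 0]}, {"grip": 0, "xyz": [-9.3, 0, -2.4], "angular": [0, 0.05, 0]}]'

```text
time_s: 10.7
tcp_pos: [0.585, -0.0178, 0.1547]
ee_rot: [[0.234, -0.955, -0.182], [-0.753, -0.296, 0.588], [-0.615, -0.001, -0.788]]
wrist_force: [0.9, -2.9, -1.3]
gripper_width: 0.006
gripper_force: 1.6
```

```bash
python3 t.py
```

```text
theta 0.354
scene y -30 [76, 76, 76, 76, 76, 76, 76, 76, 76, 76, 77, 77, 77, 76, 49, 42]
scene y 12 [111, 101, 80, 77, 83, 108, 109, 110, 109, 78, 72, 73, 103, 101, 90, 45]
top y -30 [65, 104, 78, 76, 91, 116, 117, 116, 105, 77, 76, 76, 105, 107, 107, 109]
top y 12 [65, 103, 78, 76, 90, 115, 116, 115, 105, 80, 79, 78, 106, 96, 103, 111]
tray [([357.0, 278.0], 117)]
10.8 [ 0.6 -3.1 -1.8]
tool pitch rel ([-63.4, 0.7, -7.2], [-0.001, 0.35, -0.002])
```

Emit:
move_arm --series '[{"grip": 0, "xyz": [-4.7, 0, -1.3], "angular": [0, 0.025, 0]}, {"grip": 0, "xyz": [-9.3, 0, -2.4], "angular": [0, 0.05, 0]}, {"grip": 0, "xyz": [-9.3, 0, -2.4], "angular": [0, 0.05, 0]}, {"grip": 0, "xyz": [-9.3, 0, -2.4], "angular": [0, 0.05, 0]}, {"grip": 0, "xyz": [-9.3, 0, -2.4], "angular": [0, 0.05, 0]}]'

```text
time_s: 11.3
tcp_pos: [0.5834, -0.0122, 0.1624]
ee_rot: [[0.243, -0.955, -0.17], [-0.781, -0.296, 0.549], [-0.575, -0.001, -0.818]]
wrist_force: [0.3, -2.6, -0.9]
gripper_width: 0.006
gripper_force: 1.5
```

```bash
python3 t.py
```

```text
theta 0.409
scene y -30 [75, 76, 75, 76, 76, 76, 76, 76, 76, 76, 76, 77, 77, 77, 57, 42]
scene y 12 [116, 100, 80, 78, 86, 108, 109, 109, 108, 77, 73, 73, 103, 97, 89, 56]
top y -30 [65, 94, 87, 75, 92, 116, 115, 115, 100, 76, 76, 77, 104, 105, 106, 108]
top y 12 [79, 79, 77, 76, 91, 116, 115, 115, 102, 79, 78, 78, 106, 93, 98, 109]
tray [([358.0, 278.0], 147)]
11.4 [ 0.9 -2.1 -1.2]
tool pitch rel ([-73.0, 0.6, -6.4], [-0.001, 0.4, -0.002])
```

Emit:
move_arm --series '[{"grip": 0, "xyz": [-4.7, 0, -1.3], "angular": [0, 0.025, 0]}, {"grip": 0, "xyz": [-9.3, 0, -2.4], "angular": [0, 0.05, 0]}, {"grip": 0, "xyz": [-9.3, 0, -2.4], "angular": [0, 0.05, 0]}, {"grip": 0, "xyz": [-9.3, 0, -2.4], "angular": [0, 0.05, 0]}, {"grip": 0, "xyz": [-9.3, 0, -2.4], "angular": [0, 0.05, 0]}]'

```text
time_s: 11.9
tcp_pos: [0.5815, -0.0063, 0.1699]
ee_rot: [[0.251, -0.955, -0.157], [-0.808, -0.297, 0.509], [-0.533, -0.001, -0.846]]
wrist_force: [1.4, -2.9, -1.1]
gripper_width: -0.0
gripper_force: 1.4
```

```bash
python3 t.py
```

```text
theta 0.462
scene y -30 [74, 76, 76, 76, 76, 76, 76, 76, 76, 76, 77, 76, 77, 77, 62, 42]
scene y 12 [109, 99, 81, 78, 87, 108, 108, 108, 107, 75, 72, 72, 102, 92, 87, 70]
top y -30 [101, 90, 97, 74, 93, 114, 114, 114, 97, 74, 75, 75, 100, 104, 103, 107]
top y 12 [86, 82, 78, 70, 93, 115, 114, 114, 99, 78, 76, 76, 101, 91, 93, 106]
tray [([358.0, 279.0], 169), ([347.0, 297.0], 9)]
12.0 [ 1.5 -2.9 -1.3]
tool pitch rel ([-82.5, 0.7, -5.0], [-0.001, 0.45, -0.002])
```

Emit:
move_arm --series '[{"grip": 0, "xyz": [-4.7, 0, -1.3], "angular": [0, 0.025, 0]}, {"grip": 0, "xyz": [-9.3, 0, -2.4], "angular": [0, 0.05, 0]}, {"grip": 0, "xyz": [-9.3, 0, -2.4], "angular": [0, 0.05, 0]}, {"grip": 0, "xyz": [-9.3, 0, -2.4], "angular": [0, 0.05, 0]}, {"grip": 0, "xyz": [-9.3, 0, -2.4], "angular": [0, 0.05, 0]}]'

```text
time_s: 12.5
tcp_pos: [0.5795, -0.0, 0.1768]
ee_rot: [[0.259, -0.955, -0.144], [-0.832, -0.297, 0.468], [-0.49, -0.001, -0.872]]
wrist_force: [0.5, -2.4, -0.1]
gripper_width: 0.004
gripper_force: 1.3
```

```bash
python3 t.py
```

```text
theta 0.512
scene y -30 [73, 75, 76, 75, 76, 76, 76, 76, 76, 76, 77, 77, 77, 77, 67, 45]
scene y 12 [97, 100, 80, 78, 88, 107, 107, 108, 108, 108, 102, 72, 71, 72, 82, 80]
top y -30 [122, 115, 101, 79, 92, 113, 113, 112, 112, 113, 108, 79, 74, 74, 81, 105]
top y 12 [130, 125, 120, 111, 101, 99, 112, 112, 113, 113, 107, 80, 76, 74, 80, 105]
tray [([358.0, 279.0], 197), ([346.0, 296.0], 10)]
12.6 [ 1.9 -3.  -0.8]
tool pitch rel ([-92.0, 0.7, -3.2], [-0.001, 0.5, -0.002])
```

Emit:
move_arm --series '[{"grip": 0, "xyz": [-4.7, 0, -1.3], "angular": [0, 0.025, 0]}, {"grip": 0, "xyz": [-9.3, 0, -2.4], "angular": [0, 0.05, 0]}, {"grip": 0, "xyz": [-9.3, 0, -2.4], "angular": [0, 0.05, 0]}, {"grip": 0, "xyz": [-9.3, 0, -2.4], "angular": [0, 0.05, 0]}, {"grip": 0, "xyz": [-9.3, 0, -2.4], "angular": [0, 0.05, 0]}]'

```text
time_s: 13.1
tcp_pos: [0.5774, 0.0066, 0.1835]
ee_rot: [[0.266, -0.955, -0.131], [-0.855, -0.297, 0.426], [-0.446, -0.001, -0.895]]
wrist_force: [1.9, -2.1, -0.9]
gripper_width: 0.005
gripper_force: 1.3
```

```bash
python3 t.py
```

```text
theta 0.566
scene y -30 [70, 75, 76, 76, 76, 76, 76, 76, 76, 76, 76, 76, 77, 77, 68, 34]
scene y 12 [84, 104, 80, 78, 87, 106, 106, 106, 107, 107, 107, 107, 107, 84, 84, 91]
top y -30 [129, 128, 125, 117, 105, 97, 109, 111, 111, 111, 111, 111, 107, 84, 80, 93]
top y 12 [129, 130, 129, 127, 122, 114, 103, 98, 110, 111, 111, 111, 103, 81, 78, 90]
tray [([358.0, 285.0], 395), ([347.0, 297.0], 10)]
13.2 [ 0.8 -3.4 -0.1]
tool pitch rel ([-101.3, 0.7, -0.8], [-0.001, 0.55, -0.002])
```

Emit:
move_arm --series '[{"grip": 0, "xyz": [0, 0, 0], "angular": [0, 0, 0]}, {"grip": 0, "xyz": [0, 0, 0], "angular": [0, 0, 0]}, {"grip": 0, "xyz": [0, 0, 0], "angular": [0, 0, 0]}]'

```text
time_s: 13.5
tcp_pos: [0.5775, 0.0064, 0.1833]
ee_rot: [[0.265, -0.955, -0.131], [-0.855, -0.296, 0.426], [-0.446, -0.001, -0.895]]
wrist_force: [1.3, -2.1, -0.8]
gripper_width: 0.007
gripper_force: 1.3
```

```bash
python3 - <<'E'
from plan import *
track2();look('l2')
E
```

```text
theta 0.563
scene y -30 [70, 75, 76, 76, 76, 76, 76, 76, 76, 76, 76, 76, 77, 77, 69, 34]
scene y 12 [81, 102, 80, 77, 86, 106, 106, 107, 107, 107, 107, 107, 107, 84, 84, 92]
top y -30 [130, 128, 125, 117, 105, 96, 109, 111, 111, 111, 111, 112, 107, 84, 80, 93]
top y 12 [129, 130, 129, 127, 122, 115, 104, 98, 110, 111, 111, 111, 104, 81, 77, 90]
tray [([358.0, 285.0], 395), ([347.0, 296.0], 12)]
```

View pics/l2.png

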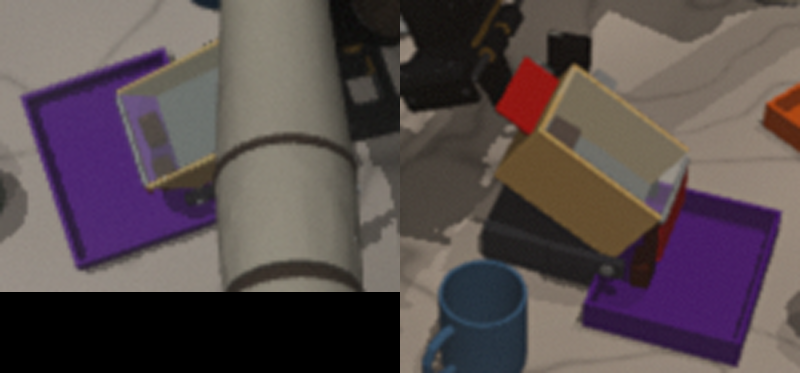

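Both front blocks are out of the mouth. The top view shows them side by side at (150,130) and (163,165), and the scene view shows one upright at (645,255) under the open flap. I'll locate them before lowering.

```bash
python3 - <<'E'
from plan import *
d=pickle.load(open('d0.pkl','rb'))
T=lambda u,v:(225+u/3.077-.3,195+v/3.077-.3)
S=lambda u,v:(265+(u-400)/2.667-.3,195+v/2.667-.3)
loc=lambda p:((np.array([sx,sy,up])@(p-piv))*1e3).round().tolist()
for z in(.008,.02,.04,.06):
    print(z,'top',[loc(ray(d['top'],*T(*p),z)) for p in((150,130),(163,165))],'scene mid,bot,top',[loc(ray(d['scene'],*S(*p),z)) for p in((645,258),(642,286),(648,232))])
print('tray corners floor',[loc(ray(d['scene'],*p,.033)) for p in((348,262),(407,274),(393,327),(333,311))])
print('tray top cam',[loc(ray(d['top'],*T(*p),.033)) for p in((24,97),(165,50),(80,268),(222,217))])
E
```

```text
0.008 top [[26.0, -27.0, -37.0], [24.0, 11.0, -37.0]] scene mid,bot,top [[19.0, -3.0, -37.0], [27.0, -39.0, -37.0], [12.0, 32.0, -37.0]]
0.02 top [[26.0, -24.0, -25.0], [24.0, 14.0, -25.0]] scene mid,bot,top [[22.0, -14.0, -25.0], [29.0, -50.0, -25.0], [15.0, 21.0, -25.0]]
0.04 top [[25.0, -20.0, -5.0], [24.0, 18.0, -5.0]] scene mid,bot,top [[26.0, -32.0, -5.0], [33.0, -67.0, -5.0], [19.0, 2.0, -5.0]]
0.06 top [[25.0, -15.0, 15.0], [23.0, 22.0, 15.0]] scene mid,bot,top [[30.0, -50.0, 15.0], [37.0, -85.0, 15.0], [23.0, -17.0, 15.0]]
tray corners floor [[-28.0, 70.0, -12.0], [132.0, 80.0, -12.0], [140.0, -107.0, -12.0], [-12.0, -109.0, -12.0]]
tray top cam [[133.0, -93.0, -12.0], [-13.0, -93.0, -12.0], [131.0, 87.0, -12.0], [-15.0, 84.0, -12.0]]
```

Both blocks lie flat in the tray, at x≈25 mm past the pivot with the tray spanning −15 to 133 mm. Lowering now.

```bash
python3 - <<'E'
from plan import *
H=here();A=pose(.55,0);print(delta(A,H))
for th in (.5,.4,.3,.25):print(th,delta(A,pose(th,0)))
B=pose(.25,0)
for th in (.2,.15,.1,.05,0,-.04):print(th,delta(B,pose(th,0)))
E
```

```text
([2.4, 0.7, 1.8], [-0.0, 0.0, -0.002])
0.5 ([9.2, -0.0, 2.9], [0.0, -0.05, 0.0])
0.4 ([27.0, -0.0, 10.1], [0.0, -0.15, 0.0])
0.3 ([44.0, -0.0, 19.1], [0.0, -0.25, 0.0])
0.25 ([52.1, 0.0, 24.2], [0.0, -0.3, 0.0])
0.2 ([9.2, -0.0, 2.9], [0.0, -0.05, 0.0])
0.15 ([18.1, -0.0, 6.3], [-0.0, -0.1, -0.0])
0.1 ([27.0, -0.0, 10.1], [0.0, -0.15, 0.0])
0.05 ([35.6, -0.0, 14.4], [-0.0, -0.2, -0.0])
0 ([44.0, -0.0, 19.1], [0.0, -0.25, 0.0])
-0.04 ([50.5, -0.0, 23.1], [-0.0, -0.29, 0.0])
```

Emit:
move_arm --series '[{"grip": 0, "xyz": [2.7, 0, 0.8], "angular": [0, -0.015, 0]}, {"grip": 0, "xyz": [7.3, 0, 2.3], "angular": [0, -0.04, 0]}, {"grip": 0, "xyz": [12.8, 0, 4.2], "angular": [0, -0.07, 0]}, {"grip": 0, "xyz": [18.1, 0, 6.3], "angular": [0, -0.1, 0]}, {"grip": 0, "xyz": [22.6, 0, 8.1], "angular": [0, -0.125, 0]}, {"grip": 0, "xyz": [27, 0, 10.1], "angular": [0, -0.15, 0]}, {"grip": 0, "xyz": [31.3, 0, 12.2], "angular": [0, -0.175, 0]}, {"grip": 0, "xyz": [35.6, 0, 14.4], "angular": [0, -0.2, 0]}, {"grip": 0, "xyz": [39.8, 0, 16.7], "angular": [0, -0.225, 0]}, {"grip": 0, "xyz": [44, 0, 19.1], "angular": [0, -0.25, 0]}]'

```text
time_s: 14.7
tcp_pos: [0.5866, -0.023, 0.1462]
ee_rot: [[0.224, -0.955, -0.194], [-0.721, -0.297, 0.626], [-0.655, -0.001, -0.755]]
wrist_force: [0.7, -0.6, -2.7]
gripper_width: 0.001
gripper_force: 1.4
```

```bash
python3 t.py
```

```text
theta 0.301
scene y -30 [75, 76, 76, 76, 76, 76, 77, 76, 77, 77, 76, 77, 77, 76, 46, 40]
scene y 12 [102, 104, 80, 77, 78, 107, 109, 109, 109, 109, 109, 109, 110, 104, 87, 41]
top y -30 [72, 107, 76, 77, 89, 117, 117, 117, 116, 116, 116, 116, 116, 107, 90, 99]
top y 12 [72, 106, 77, 77, 89, 117, 117, 116, 116, 116, 116, 116, 116, 99, 90, 98]
tray [([358.0, 286.0], 312), ([347.0, 296.0], 9)]
14.8 [ 1.3 -2.5 -3.1]
tool pitch rel ([-52.3, 0.8, -7.3], [-0.001, 0.299, 0.0])
```

Emit:
move_arm --series '[{"grip": 0, "xyz": [5.5, 0, 1.7], "angular": [0, -0.03, 0]}, {"grip": 0, "xyz": [11, 0, 3.5], "angular": [0, -0.06, 0]}, {"grip": 0, "xyz": [18.1, 0, 6.3], "angular": [0, -0.1, 0]}, {"grip": 0, "xyz": [22.6, 0, 8.1], "angular": [0, -0.125, 0]}, {"grip": 0, "xyz": [27, 0, 10.1], "angular": [0, -0.15, 0]}, {"grip": 0, "xyz": [31.3, 0, 12.2], "angular": [0, -0.175, 0]}, {"grip": 0, "xyz": [35.6, 0, 14.4], "angular": [0, -0.2, 0]}, {"grip": 0, "xyz": [39.8, 0, 16.7], "angular": [0, -0.225, 0]}, {"grip": 0, "xyz": [43, 0, 18.5], "angular": [0, -0.245, 0]}, {"grip": 0, "xyz": [45.5, 0, 20], "angular": [0, -0.26, 0]}]'

```text
time_s: 15.8
tcp_pos: [0.5931, -0.0434, 0.1012]
ee_rot: [[0.167, -0.955, -0.245], [-0.537, -0.296, 0.79], [-0.827, -0.001, -0.562]]
wrist_force: [1.1, -0.0, -4.0]
gripper_width: 0.004
gripper_force: 1.6
```

Emit:
move_arm --series '[{"grip": 0, "xyz": [2, 0, 1], "angular": [0, -0.01, 0]}, {"grip": 0, "xyz": [4, 0, 2], "angular": [0, -0.02, 0]}, {"grip": 0, "xyz": [6, 0, 3], "angular": [0, -0.03, 0]}, {"grip": 0, "xyz": [8, 0, 4], "angular": [0, -0.04, 0]}, {"grip": 0, "xyz": [10, 0, 4], "angular": [0, -0.04, 0]}, {"grip": 0, "xyz": [13, 0, 4], "angular": [0, -0.04, 0]}, {"grip": 0, "xyz": [17, 0, 4], "angular": [0, -0.04, 0]}, {"grip": 0, "xyz": [20, 0, 4], "angular": [0, -0.04, 0]}]'

```text
time_s: 16.6
tcp_pos: [0.5954, -0.0509, 0.083]
ee_rot: [[0.158, -0.955, -0.251], [-0.506, -0.297, 0.81], [-0.848, -0.001, -0.53]]
wrist_force: [0.3, -0.9, -0.0]
gripper_width: 0.006
gripper_force: 0.0
```

```bash
python3 t.py
```

```text
theta -0.006
scene y -30 [75, 75, 75, 75, 75, 76, 76, 76, 76, 76, 76, 76, 78, 60, 41, 55]
scene y 12 [93, 101, 81, 73, 73, 94, 106, 106, 107, 106, 106, 106, 97, 76, 44, 44]
top y -30 [108, 110, 82, 85, 96, 108, 102, 94, 113, 116, 117, 117, 122, 113, 92, 54]
top y 12 [121, 126, 130, 133, 136, 139, 141, 143, 137, 74, 66, 113, 123, 114, 94, 56]
tray [([358.0, 289.0], 233), ([346.0, 296.0], 9)]
16.7 [-0.4  0.4  0.2]
tool pitch rel ([15.9, 0.7, 1.6], [-0.002, -0.0, -0.001])
```

Rested (θ ≈ 0). Withdrawing along the tool axis, then up.

Emit:
move_arm --series '[{"grip": 0, "xyz": [0, 0, -20], "angular": [0, 0, 0]}, {"grip": 0, "xyz": [0, 0, -50], "angular": [0, 0, 0]}, {"grip": 0, "xyz": [0, 0, -85], "angular": [0, 0, 0]}, {"grip": 0, "xyz": [-10, 0, -120], "angular": [0, 0, 0]}, {"grip": 0, "xyz": [-40, 0, -150], "angular": [0, 0, 0]}, {"grip": 0, "xyz": [-70, 0, -180], "angular": [0, 0, 0]}, {"grip": 0, "xyz": [-70, 0, -180], "angular": [0, 0, 0]}, {"grip": 0, "xyz": [-70, 0, -180], "angular": [0, 0, 0]}]'

```text
time_s: 17.5
tcp_pos: [0.6297, -0.1616, 0.2394]
ee_rot: [[0.16, -0.955, -0.249], [-0.507, -0.296, 0.81], [-0.847, -0.004, -0.532]]
wrist_force: [0.5, -0.8, -1.2]
gripper_width: 0.003
gripper_force: 0.0
```

```bash
python3 t.py; python3 -c "
from plan import *
look('l3')"
```

```text
theta -0.001
scene y -30 [76, 76, 76, 76, 76, 76, 76, 76, 76, 76, 76, 76, 78, 60, 41, 56]
scene y 12 [94, 103, 83, 75, 74, 96, 106, 106, 107, 107, 107, 107, 97, 75, 44, 44]
top y -30 [110, 115, 81, 77, 78, 109, 118, 119, 119, 119, 119, 119, 125, 115, 93, 56]
top y 12 [89, 76, 71, 78, 79, 109, 118, 119, 119, 119, 120, 119, 126, 117, 96, 58]
tray [([358.0, 289.0], 233), ([346.0, 296.0], 9)]
17.6 [-0.8 -0.5 -0. ]
tool pitch rel ([-53.9, 0.7, -177.5], [-0.002, -0.002, -0.0])
```

View pics/l3.png

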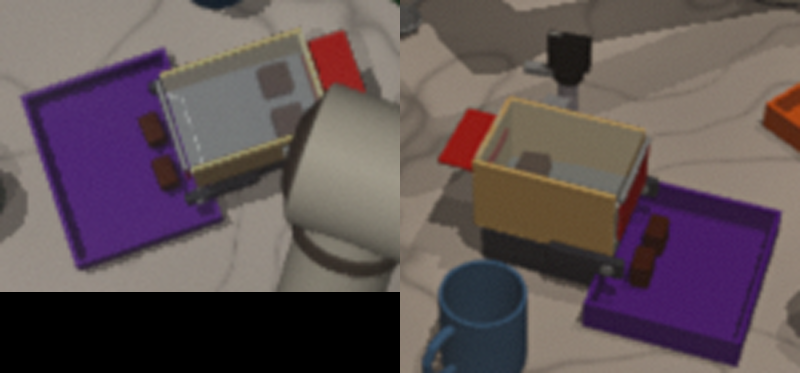

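The final view shows both served blocks in the purple tray at (150,130) and (165,172), both reserves in the caddy, the flap shut and the latch open.

```bash
python3 -c "
from station import r
print(r.finish_job())"
```

```text
the job is handed in; nothing more can be done
None
```

The portion is served and the job is handed in at about 18 s. In the last camera view, both front blocks lie in the purple tray and both reserves are in the caddy, which rests on its stand with the flap shut and the latch open; the hand-in gave no verdict back.

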